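# Line up a glass bowl's spout with the marking pointer

## Robot

A 6-joint arm with a two-finger parallel gripper is mounted at the origin on the work surface. World frame = base frame: x ahead of the robot, y to its left, z up, the work surface at z = 0. Lengths are in m, angles in degrees, forces in N, time in s.
With the tool pointing down it reaches from about 0.4 to 0.825 m from the base axis. Payload 7 kg.
Tool frame: the origin (TCP) lies midway between the tips of the shut fingers; the grasp point (between the pads) lies r.grasp_offset behind it (r.grasp_offset is the distance from the TCP to the grasp point, in m); z points along the fingers, y is the direction in which the jaws open and shut (so a half turn about z gives the same grasp; the last joint's range is limited). The gripper opens to 88 mm and grips with 3 to 60 N. Pads are 19 mm wide; open, the fingers measure 130 mm over their backs; the gripper's body (78 mm by 193 mm) begins 47 mm behind the grasp point.
Start: joints at [83.486, 20.546, 0.682, 0, -70.136, -16.507], TCP at [0.264, 0.621, 0.227] pointing down, gripper open.
Joint ranges: [-176.03, 176.03], [-82.01, 121.73], [-58.28, 71.71], [-173.87, 95.51], [-174.79, -0.11], [-173.66, 173.66]. Speed limits (degrees/s): [136.94, 136.94, 172.46, 180, 180, 180].

## Interface

Orientations are given as [roll, pitch, yaw] about the fixed x, y, z axes, in that order (R = Rz(yaw) Ry(pitch) Rx(roll)).
In Python, from plant import status, imaging, r gives the robot as it stands.
- The arm moves only by the tool apply_moves, never from a script. Its argument "moves" is a list of rows, each a list of 6 numbers: the shift along the tool's x, y, z in units of 200 mm (1.0 is 200 mm), then the turn, a rotation vector about the tool's x, y, z in units of 90 degrees (1.0 is 90 degrees). In form: [[tx, ty, tz, rx, ry, rz], ...]. A call has 1 to 12 rows; each row is the pose to reach, as a shift and turn from the pose measured when the call began, along the tool's axes at that moment; what a row does not reach only later rows make up. A row lasts 1/8 s, in which the tool goes at most 62.5 mm and 10.7 degrees, less where a joint would pass 70% of its speed; a pose out of reach is approached as far as the arm can. A call with a number of a shift or a turn outside -1 to 1 is refused whole. A call with a gripper value outside its range is refused whole. "hand" is the closure, from -1 (fully open) to 1 (shut), set as the call begins (left out, the last holds). The fingers move at their own pace and stop on an object; "grip_force" is the grip in N (left out, the last holds). Time passes only in rows, so rows that repeat a pose let the fingers close. It gives the time, the measured TCP pose, the force and the opening at its end, in the units of the state.
- status.get_state(): the state, without advancing time (a new reading comes with each control period).
- imaging.capture(name): name is "scene" or "top"; returns (picture, depth): 480x640x3 uint8, blue, green, red; 480x640 float32, m along the optical axis (not along the pixel's ray), 0 where there is no reading.
- imaging.camera_info(name): a dict with "fx", "fy", "cx", "cy" (pixels), "T" (4x4, takes a point from camera to world coordinates). Camera axes: x right, y up, looking along -z (the intrinsics and any distortion apply to the point x, -y, -z); pixel columns grow to the right and rows downward; lengths in m; the calibration is good to about 2 mm. A picture is of the moment at which its call begins. camera_info takes no time and is no camera call.
- r.close_job(): hands the job in, once; it reports no verdict.
The state is a dict: "time_s": time; "joints": joint angles; "qd": joint speeds; "joint_torque": joint torques, N m; "tcp_pos": TCP position; "eef_rot": TCP orientation; "contact_force": force on the tool from outside, world axes, zero at the start; "moment": the same for the moment, N m; "gripper_width": finger opening in m.
Only numpy, scipy, OpenCV 4.12 (cv2) and the standard library are available. Lean on these libraries where they do the work, as an engineer would, in place of code of your own. Each camera call takes 0.05 s, during which the arm holds its last target.

## Task

Push the arms of the turntable round with a finger until the spout of the glass bowl standing on it points straight at the upright gauge post. Then push the post's swinging pointer round, away from where it is parked, until it is fully home against its stop with its tip facing the spout, and leave everything like that. Do not touch the bowl itself or lift it, keep it standing in the middle of the turntable, and leave the two jars and the wooden block where they are.

Things in the scene. Friction and masses are not known exactly. Their poses are not given: they have to be found in the camera images.
- stand: Marking stand, fixed to the bench: a round dark steel foot (radius 75 mm, 14 mm thick) under the turntable, joined by a flat bar to a thin upright steel gauge post (radius 9 mm, 124 mm tall with the pointer's hub on it). Origin: on the turntable's vertical axis at the bench surface; z up. The post stands on the stand's +y axis, 180 mm from the origin.
- wheel (a joint): Turntable's angle (rad) about the stand's vertical axis, counter-clockwise seen from above; turns freely several times round. Aluminium hub, black rubber disc on top (radius 56 mm, top 71 mm above the bench), four equal level arms at right angles, each with an upright paddle at its end. At 0 the arms lie along the stand's +x, +y, -x, -y. Friction holds it; 1 to 2 N on a paddle turns it.
- paddle0 (a point): Centre of the upright paddle at the end of the arm that lies along the stand's +x at angle 0. Flat plate 10 mm thick (in the turning direction), from 83 to 115 mm off the axis, 48 to 90 mm above the bench; this point is 99 mm off the axis, 69 mm above the bench. The arm below is 18 mm wide, 48 to 58 mm above the bench.
- paddle1 (a point): The same on the next arm, counter-clockwise seen from above.
- paddle2 (a point): The same on the arm opposite paddle0.
- paddle3 (a point): The same on the arm opposite paddle1.
- bowl: Opal-white glass pouring bowl, loose, about 400 g, standing on the middle of the rubber disc and carried round with it. Rim radius 45 mm, 46 mm high (rim 117 mm above the bench). Origin: centre of its underside. Its +x axis points out through its single spout.
- spout (a point): Lip of the bowl's spout, 64 mm from the bowl's axis, about 113 mm above the bench. It must end facing the gauge post, that is straight out along the stand's +y.
- mark (a point): Fixed point of the stand where the pointer's tip comes when the pointer is home: 80 mm from the turntable axis towards the gauge post, 113 mm above the bench.
- pointer (a joint): Pointer's angle (rad) about the post's vertical axis. 0 = home at a hard stop, aimed at the turntable axis; grows clockwise seen from above (1.57: along the stand's -x), stop at 2.3; starts parked at 1.1 to 1.9. Friction holds it; 1 to 2 N half-way along turns it. Level steel bar 10 mm wide, 104 to 122 mm above the bench, 84 mm long from the post's axis, then a thin needle. It clears the paddles.
- pointer_tip (a point): Tip of the pointer's needle, 100 mm from the post's axis, 113 mm above the bench.
- tall_jar: Bystander: closed jar, 32 mm radius, 95 mm tall, loose; origin at the centre of its underside.
- low_jar: Bystander: closed low jar, 30 mm radius, 65 mm tall, loose; origin at the centre of its underside.
- wood_block: Bystander: dark wooden block 90 x 60 x 45 mm, loose; origin at the centre of its underside.
Mind the look-alikes: they are no part of the job. What is shaped like the bowl but green or yellow is not meant.

How it is judged (in metres and radians):
On the way, in this order (a step that is already met when the one before it is completed fails the run):
1. the bowl's spout points at the gauge post (x of spout in the frame of stand between -0.008 and 0.008 m and y of spout in the frame of stand above 0.045 m), for 0.3 s.
2. the pointer is home against its stop (value of joint pointer below 0.06 rad), for 0.2 s.
At the end, for the whole second after the job is handed in: The spout's lip lies within 8 mm to either side of the line from the turntable axis to the gauge post, on the post's side; the pointer is within 0.06 rad of its stop; the turntable is at rest; the bowl stands upright on the disc within 12 mm of its middle (all of step 1 and value of joint pointer below 0.06 rad and velocity of joint wheel between -0.05 and 0.05 rad/s and horizontal distance between bowl and stand below 0.012 m and angle between bowl's own z axis and vertical below 0.1 rad and linear speed of bowl below 0.02 m/s and height (world z) of bowl between 0.066 and 0.076 m); the robot touches nothing.
It fails at once if the bowl is touched by the robot (contact force between any of the fingers, the arm and bowl above 0.5 N).
It fails at once if the bowl is lifted (height (world z) of bowl above 0.083 m).
It fails at once if the bowl is off the middle of the turntable by more than 15 mm (horizontal distance between bowl and stand above 0.015 m).
It fails at once if a jar or the wooden block is moved by more than 20 mm (distance of any of tall_jar, low_jar, wood_block from where it was at the start of the episode above 0.02 m).
It also fails if it takes over 72 s, if anything falls off the work surface, if the arm or the gripper's body presses on something with over 40 N, if the wrist force passes 120 N, or if a joint passes its speed limit or range.

## Working session

There is one attempt and no reset: what is moved stays moved. The work goes in short steps, Python scripts to look and compute and a tool call to move; the robot and the scene stay as the last step left them, time stands still between calls to the robot, and variables do not carry over. Pictures are saved under pics/ and viewed, and the job is handed in when it is done.

Besides the shell and the picture viewer there is one more tool, called after "Emit:" as name(argument=value, ...), one argument or row to a line, values as JSON. apply_moves: Moves the arm, as the interface text tells. Its arguments: {"type":"object","properties":{"moves":{"type":"array","items":{"type":"array","items":{"type":"number"}}},"hand":{"type":"number"},"grip_force":{"type":"number"}},"required":["moves"]}

```bash
mkdir -p pics; ls; python3 - <<'E'
from plant import status, imaging, r
import cv2,numpy as np
s=status.get_state();print(s['time_s'],s['tcp_pos'],s['eef_rot'],s['gripper_width'],r.grasp_offset)
for n in("scene","top"):
    p,d=imaging.capture(n);cv2.imwrite(f"pics/{n}0.png",p);np.save(f"{n}0.npy",d)
    print(imaging.camera_info(n))
E
```

```text
pics
0.0 [0.26378947 0.62079303 0.22564456] [ 1.79906281e+02 -6.77252734e-03 -2.30277706e+01] 0.08741434124674367 0.0188
{'fx': 510.60731447817597, 'fy': 510.60731447817597, 'cx': 328.5964904722972, 'cy': 238.03167737386326, 'T': array([[-0.74819684, -0.54669981,  0.37592659,  0.99411713],
       [ 0.66333828, -0.6279581 ,  0.4070024 ,  0.44008761],
       [ 0.01355802,  0.5538844 ,  0.83248318,  0.98146522],
       [ 0.        ,  0.        ,  0.        ,  1.        ]])}
{'fx': 440.2805462827401, 'fy': 440.2805462827401, 'cx': 321.8477897603946, 'cy': 235.39927455417708, 'T': array([[-0.00739952,  0.99003258, -0.14064401,  0.46056386],
       [-0.99955349, -0.01139467, -0.02762202, -0.02128277],
       [-0.02894929,  0.14037682,  0.98967484,  1.22111244],
       [ 0.        ,  0.        ,  0.        ,  1.        ]])}
```

View pics/scene0.png

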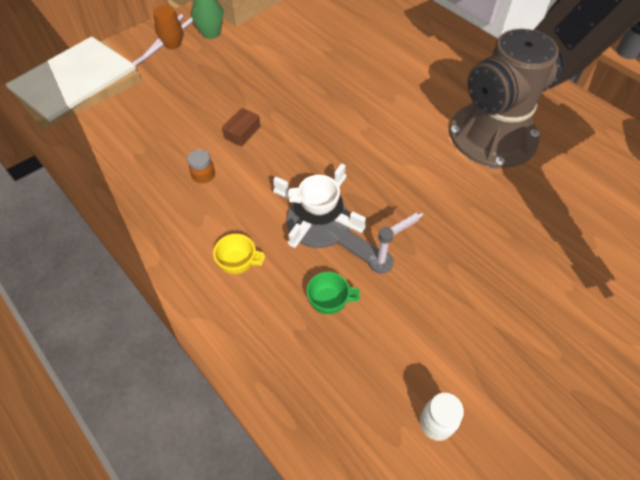

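View pics/top0.png

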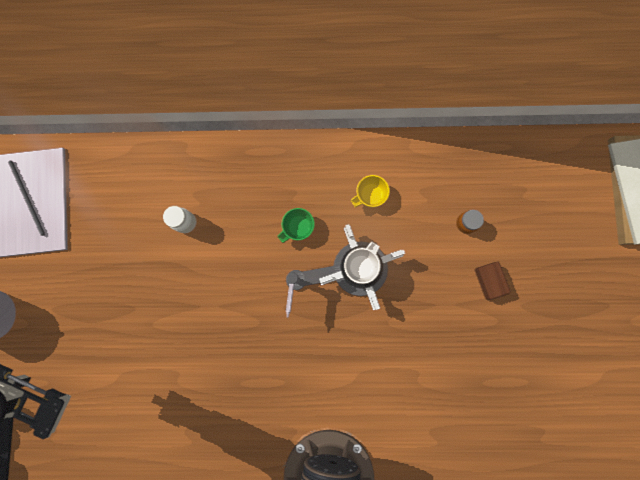

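The top view shows three bowl shapes: white at (363,265) on the turntable, green at (298,225) and yellow at (373,191). The white one is the one meant, since it is opal-white and stands on the turntable with the post at (295,279). I'll confirm that in an enlarged crop.

```bash
cat > h.py <<'E'
import cv2,numpy as np
from plant import status, imaging, r
def ray(n,u,v):
    c=imaging.camera_info(n);T=np.array(c['T'])
    d=T[:3,:3]@np.array([(u-c['cx'])/c['fx'],-(v-c['cy'])/c['fy'],-1.]);return T[:3,3],d
def onz(n,u,v,z):
    o,d=ray(n,u,v);return o+d*(z-o[2])/d[2]
def cloud(n,d):
    c=imaging.camera_info(n);T=np.array(c['T']);v,u=np.mgrid[:480,:640]
    P=np.stack([(u-c['cx'])/c['fx']*d,-(v-c['cy'])/c['fy']*d,-d],-1)
    return P@T[:3,:3].T+T[:3,3]
def proj(n,P):
    c=imaging.camera_info(n);T=np.array(c['T']);q=T[:3,:3].T@(np.array(P)-T[:3,3])
    return c['cx']+c['fx']*q[0]/-q[2], c['cy']-c['fy']*q[1]/-q[2]
def crop(p,x0,y0,w,h,f,name):
    cv2.imwrite(name,cv2.resize(p[y0:y0+h,x0:x0+w],None,fx=f,fy=f,interpolation=cv2.INTER_CUBIC))
E
python3 - <<'E'
from h import *
crop(cv2.imread('pics/top0.png'),270,210,150,120,5,'pics/c_top.png')
crop(cv2.imread('pics/scene0.png'),260,150,180,140,4,'pics/c_scene.png')
E
```

```text
(no output)
```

View pics/c_top.png

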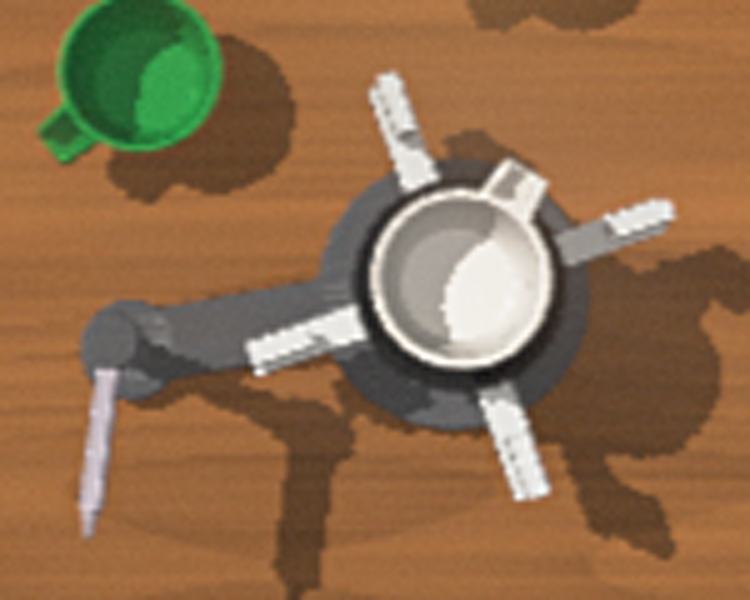

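View pics/c_scene.png

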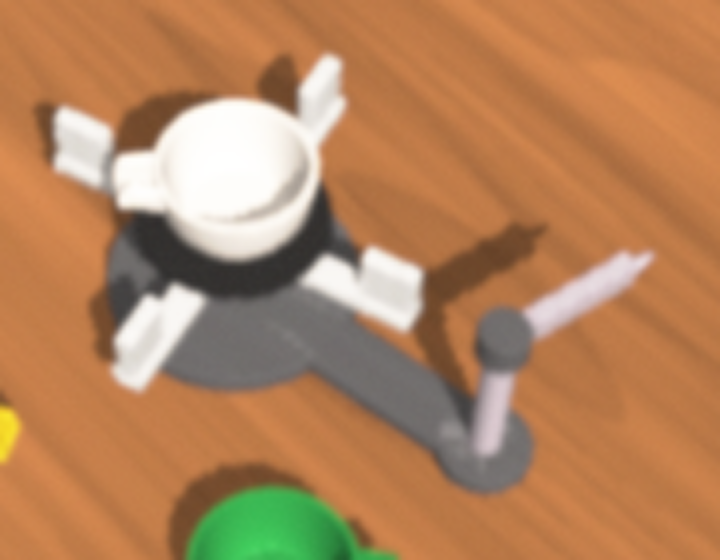

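```bash
cat >> h.py <<'E'
def measure(p,d,verbose=True):
    # paddle tops / rim / spout / pointer from top view by height bands
    P=cloud('top',d); hsv=cv2.cvtColor(p,cv2.COLOR_BGR2HSV)
    return P,hsv
E
python3 - <<'E'
from h import *
p=cv2.imread('pics/top0.png');d=np.load('top0.npy');P,hsv=measure(p,d)
for n,u,v in(('hubpost',292.6,278),('rimc',363,265),('spout',374,246),('pad',349,230),('wood',330,300),('tip',287.5,315)):
    u_,v_=int(round(u)),int(round(v));print(n,P[v_,u_].round(4))
white=((hsv[...,1]<50)&(hsv[...,2]>120)).astype(np.uint8)
white[:, :270]=0;white[:,420:]=0;white[:210]=0;white[330:]=0
Z=P[...,2]
for nm,lo,hi,h in(('pads',.080,.098,.09),('rim',.107,.125,.117)):
    m=(white>0)&(Z>lo)&(Z<hi)
    n,l,st,c=cv2.connectedComponentsWithStats(m.astype(np.uint8))
    for i in range(1,n):
        if st[i,4]>8: print(nm,st[i],c[i].round(2),onz('top',*c[i],h).round(4))
m=(np.abs(Z-.124)<.012);m[:,:270]=0;m[:,310:]=0;m[:260]=0;m[325:]=0
n,l,st,c=cv2.connectedComponentsWithStats(m.astype(np.uint8));print(st,c)
for r_ in range(268,320,3): print(r_,Z[r_,280:306].round(3).tolist())
E
```

```text
hubpost [0.5103 0.0821 0.1219]
rimc [ 0.5444 -0.0956  0.0769]
spout [ 0.5896 -0.122   0.1117]
pad [ 0.6346 -0.0603  0.0904]
wood [ 4.548e-01 -8.300e-03 -2.000e-04]
tip [0.4192 0.0953 0.1128]
pads [346 225   7  12  48] [348.6  230.46] [ 0.6335 -0.0593  0.09  ]
pads [347 251  30  30 244] [362.38 264.68] [ 0.5443 -0.0931  0.09  ]
pads [392 250  13   8  52] [397.77 253.38] [ 0.5724 -0.1844  0.09  ]
pads [320 276  12   7  50] [325.36 278.94] [0.5087 0.0021 0.09  ]
pads [371 297   8  13  53] [374.83 302.87] [ 0.4472 -0.1226  0.09  ]
rim [344 242  36  42 281] [364.51 260.62] [ 0.5524 -0.097   0.117 ]
rim [286 283   8  34 126] [289.11 298.17] [0.4606 0.0922 0.117 ]
[[     0      0    640    480 306951]
 [   286    272     12     44    248]
 [   287    317      1      1      1]] [[319.5238556  239.45982258]
 [290.10483871 288.91532258]
 [287.         317.        ]]
268 [-0.002, -0.001, 0.001, -0.002, 0.003, -0.0, -0.001, -0.003, 0.004, -0.002, -0.001, 0.002, 0.004, 0.0, -0.003, 0.0, -0.004, -0.003, -0.003, -0.001, 0.004, -0.006, 0.005, 0.0, -0.001, -0.001]
271 [-0.001, -0.001, -0.001, -0.001,
[... 2541 characters left out ...]
 -0.002, -0.002, -0.0, 0.002, 0.002, 0.004, -0.001, 0.002, -0.0, 0.002, 0.001, 0.002, -0.0, 0.0, 0.002, -0.002]
313 [0.002, -0.003, 0.007, 0.0, -0.001, 0.002, 0.113, 0.118, 0.117, -0.003, -0.003, -0.002, -0.001, 0.003, 0.002, -0.002, -0.001, -0.004, -0.005, -0.003, -0.003, 0.001, -0.004, -0.001, -0.0, -0.002]
316 [0.003, 0.0, 0.002, -0.001, -0.002, 0.003, -0.005, 0.112, -0.002, -0.002, -0.003, -0.002, 0.001, -0.001, -0.002, -0.002, 0.004, -0.001, 0.001, -0.004, -0.002, 0.001, 0.0, 0.001, -0.003, -0.003]
319 [-0.002, 0.001, 0.001, 0.0, -0.002, -0.004, 0.002, 0.0, 0.001, -0.0, -0.005, 0.001, 0.002, -0.003, 0.001, 0.003, 0.001, -0.001, 0.001, -0.007, 0.006, -0.002, 0.002, -0.002, 0.002, -0.003]
```

```bash
python3 - <<'E'
from h import *
p=cv2.imread('pics/top0.png');d=np.load('top0.npy');P,hsv=measure(p,d);Z=P[...,2]
m=(Z>.112)&(Z<.135);m[:,:280]=0;m[:,303:]=0;m[:265]=0;m[283:]=0
v,u=np.nonzero(m);ys=(u.min()+u.max())/2;print('hub top',u.min(),u.max(),v.min(),v.max(),onz('top',u.mean(),v.mean(),.124))
A=np.array([.5405,-.0911])
for nm,uv,z in(('hub',(270+113/5-.4,210+337/5-.4),.124),('spoutlip',(270+528/5-.4,210+171/5-.4),.114),('tip',(287.3,316),.113)):
    q=onz('top',*uv,z);w=q[:2]-A;print(nm,q.round(4),'ang',np.degrees(np.arctan2(w[1],w[0])).round(1),'r',np.hypot(*w).round(4))
S=A
for nm,uv,z in(('hub',(260+504/4-.4,150+322/4-.4),.124),('spout',(260+118/4-.4,150+180/4-.4),.113),('tip',(260+652/4-.4,150+257/4-.4),.113)):
    q=onz('scene',*uv,z);w=q[:2]-A;print('S',nm,q.round(4),'ang',np.degrees(np.arctan2(w[1],w[0])).round(1),'r',np.hypot(*w).round(4))
# bowl rim fit (top)
m=(hsv[...,1]<60)&(hsv[...,2]>120)&(Z>.111)&(Z<.123);m[:,:335]=0;m[:,390:]=0;m[:235]=0;m[295:]=0
v,u=np.nonzero(m);Q=np.array([onz('top',a,b,.117)[:2] for a,b in zip(u,v)])
k=np.hypot(*(Q-A).T)<.05;Q2=Q[k];M=np.c_[2*Q2,np.ones(len(Q2))];s=np.linalg.lstsq(M,(Q2**2).sum(1),rcond=None)[0];print('rim',s[:2],np.sqrt(s[2]+s[0]**2+s[1]**2))
sp=Q[np.hypot(*(Q-s[:2]).T)>.049];w=sp.mean(0)-s[:2];print('spout mask',len(sp),sp.mean(0),np.degrees(np.arctan2(w[1],w[0])),np.hypot(*(sp-s[:2]).T).max())
E
```

```text
hub top 286 297 272 282 [0.51188996 0.08568835 0.124     ]
hub [0.5127 0.0839 0.124 ] ang 99.0 r 0.1772
spoutlip [ 0.5949 -0.125   0.114 ] ang -31.9 r 0.0641
tip [0.4168 0.097  0.113 ] ang 123.3 r 0.2251
S hub [0.5062 0.0828 0.124 ] ang 101.2 r 0.1772
S spout [ 0.5915 -0.125   0.113 ] ang -33.6 r 0.0613
S tip [0.4111 0.1001 0.113 ] ang 124.1 r 0.2309
rim [ 0.54106508 -0.08920451] 0.042433538449219675
spout mask 24 [ 0.58818589 -0.12069876] -33.75767368391848 0.06391953689326978
```

```bash
cat >> h.py <<'E'
from scipy.spatial.transform import Rotation as Ro
A=np.array([.5405,-.0911]); 
def rows(wps):
    "wps: world x,y,z,yaw -> rows in tool units from the present pose"
    s=status.get_state();R0=Ro.from_euler('xyz',s['eef_rot'],degrees=True);p0=np.array(s['tcp_pos'])
    print('t',s['time_s'],'p',p0.round(4),np.round(s['eef_rot'],1),'F',np.round(s['contact_force'],1),'j',np.round(s['joints'],0))
    for x,y,z,yaw in wps:
        R=Ro.from_euler('xyz',[180,0,yaw],degrees=True)
        t=R0.inv().apply(np.array([x,y,z])-p0)/.2;w=(R0.inv()*R).as_rotvec()/(np.pi/2)
        print([float(q) for q in np.r_[t,w].round(3)])
def arc(c,rad,phis,z,dyaw):
    return [(c[0]+rad*np.cos(np.radians(f)),c[1]+rad*np.sin(np.radians(f)),z,f+dyaw) for f in phis]
E
python3 - <<'E'
from h import *
rows([(.33,.47,.22,-78),(.42,.33,.22,-110),(.6482,-.0986,.22,-184)])
E
```

```text
t 0.1 p [0.2638 0.6208 0.2257] [179.9  -0.  -23. ] F [-0.1  0.3 -0.4] j [ 83.  21.   1.  -0. -70. -17.]
[0.6, 0.565, 0.029, 0.001, -0.001, 0.611]
[1.288, 1.033, 0.03, 0.001, -0.001, 0.966]
[3.176, 2.559, 0.033, 0.0, -0.001, 1.789]
```

Emit:
apply_moves(
  moves=[
    [0.3,0.25,0.01,0,0,0.12],
    [0.6,0.5,0.02,0,0,0.24],
    [0.8,0.65,0.03,0,0,0.36],
    [1.0,0.8,0.03,0,0,0.48],
    [1.0,0.8,0.03,0,0,0.58],
  ],
  hand=1,
)

```text
time_s: 0.72
tcp_pos: [0.3864, 0.3919, 0.22]
eef_rot: [179.9, -0.1, -75.7]
contact_force: [-0.0, 0.3, -0.9]
gripper_width: 0.0436
```

```bash
python3 - <<'E'
from h import *
rows([(.6482,-.0986,.22,-184)])
E
```

```text
t 0.725 p [0.3864 0.3919 0.22  ] [ 1.799e+02 -1.000e-01 -7.570e+01] F [-0.   0.3 -0.9] j [ 66.   9. -16.   0. -65. -52.]
[2.699, -0.665, 0.004, -0.0, -0.001, 1.203]
```

Emit:
apply_moves(
  moves=[
    [0.3,-0.08,0,0,0,0.12],
    [0.6,-0.16,0,0,0,0.24],
    [0.9,-0.22,0,0,0,0.36],
    [1.0,-0.25,0,0,0,0.48],
    [1.0,-0.25,0,0,0,0.6],
  ],
)

```text
time_s: 1.35
tcp_pos: [0.4846, 0.2084, 0.22]
eef_rot: [-180.0, -0.2, -129.5]
contact_force: [-0.4, 1.2, 0.5]
gripper_width: 0.0006
```

```bash
python3 - <<'E'
from h import *
rows([(.6482,-.0986,.22,-184)])
E
```

```text
t 1.35 p [0.4846 0.2084 0.22  ] [-180.    -0.2 -129.5] F [-0.4  1.2  0.5] j [ 45.   7. -18.   0. -65. -84.]
[0.665, -1.607, 0.002, -0.001, -0.001, 0.606]
```

Emit:
apply_moves(
  moves=[
    [0.1,-0.28,0,0,0,0.1],
    [0.22,-0.56,0,0,0,0.2],
    [0.34,-0.84,0,0,0,0.3],
    [0.41,-1.0,0,0,0,0.4],
    [0.41,-1.0,0,0,0,0.42],
  ],
)

```text
time_s: 1.98
tcp_pos: [0.5872, 0.0157, 0.2194]
eef_rot: [-179.9, -0.2, -167.6]
contact_force: [-0.7, -0.2, 0.7]
gripper_width: 0.0004
```

```bash
python3 - <<'E'
from h import *
rows([(.6482,-.0986,.22,-184)])
E
```

```text
t 1.975 p [0.5872 0.0157 0.2194] [-179.9   -0.2 -167.6] F [-0.7 -0.2  0.7] j [ 21.  13. -11.   0. -66. -98.]
[-0.175, -0.624, -0.002, -0.002, -0.002, 0.182]
```

Emit:
apply_moves(
  moves=[
    [-0.09,-0.3,0,0,0,0.09],
    [-0.175,-0.6,0,0,0,0.18],
    [-0.18,-0.65,0,0,0,0.18],
    [-0.18,-0.65,0,0,0,0.18],
  ],
)

```text
time_s: 2.48
tcp_pos: [0.6499, -0.1037, 0.2188]
eef_rot: [-179.8, -0.2, 176.2]
contact_force: [0.3, 0.8, 0.1]
gripper_width: 0.0003
```

```bash
python3 - <<'E'
from h import *
rows([(.6482,-.1016,.074,-184)])
for n in('top','scene'):
    p,d=imaging.capture(n);cv2.imwrite(f'pics/{n}1.png',p)
    crop(p,*((270,190,150,120) if n=='top' else (220,100,200,150)),4,f'pics/{n}1c.png')
E
```

```text
t 2.475 p [ 0.6499 -0.1037  0.2188] [-179.8   -0.2  176.2] F [0.3 0.8 0.1] j [   8.   19.   -2.    0.  -69. -102.]
[0.007, 0.012, 0.724, -0.002, -0.002, 0.002]
```

View pics/scene1c.png

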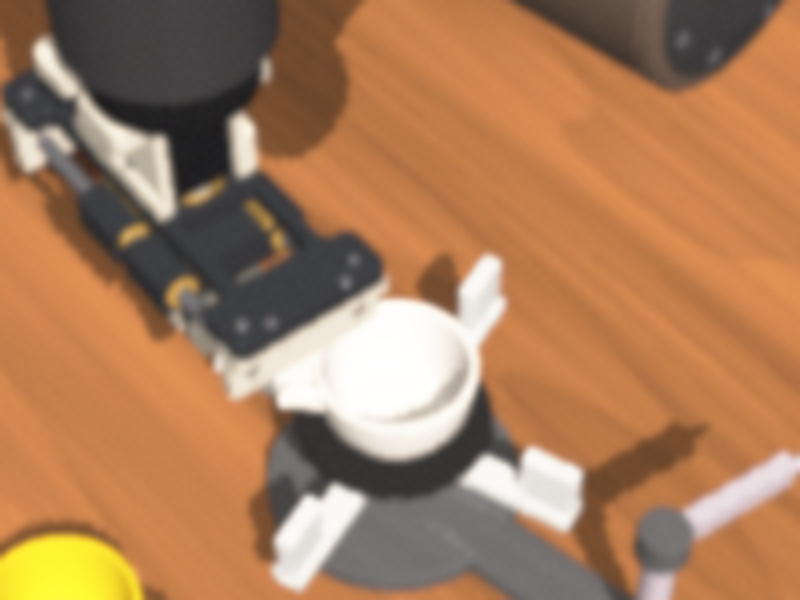

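View pics/top1c.png

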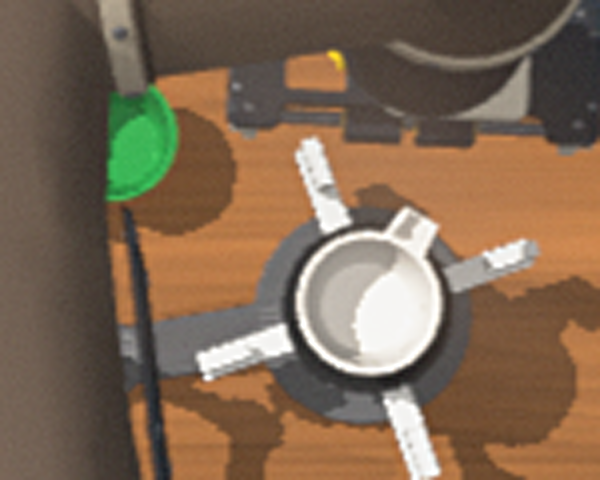

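Emit:
apply_moves(
  moves=[
    [0,0.01,0.2,0,0,0],
    [0,0.01,0.4,0,0,0],
    [0.005,0.01,0.6,0,0,0],
    [0.005,0.01,0.72,0,0,0],
    [0.005,0.01,0.72,0,0,0],
  ],
)

```text
time_s: 3.2
tcp_pos: [0.6469, -0.0992, 0.0741]
eef_rot: [-179.8, -0.4, 176.4]
contact_force: [-0.2, -0.5, 0.5]
gripper_width: 0.0004
```

```bash
python3 - <<'E'
from h import *
rows(arc(A,.108,np.arange(-2,38,3.5),.074,-180))
E
```

```text
t 3.2 p [ 0.6469 -0.0992  0.0741] [-179.8   -0.4  176.4] F [-0.2 -0.5  0.5] j [   8.   26.  -12.    0.  -52. -102.]
[-0.006, 0.022, 0.001, -0.002, -0.004, -0.018]
[-0.004, 0.055, 0.001, -0.002, -0.004, -0.056]
[-0.0, 0.088, 0.0, -0.002, -0.004, -0.095]
[0.005, 0.12, 0.0, -0.002, -0.004, -0.134]
[0.013, 0.152, 0.0, -0.001, -0.004, -0.173]
[0.023, 0.184, 0.0, -0.001, -0.004, -0.212]
[0.035, 0.214, 0.0, -0.001, -0.004, -0.251]
[0.048, 0.244, 0.0, -0.001, -0.004, -0.29]
[0.064, 0.274, 0.0, -0.001, -0.004, -0.329]
[0.081, 0.302, 0.0, -0.001, -0.004, -0.368]
[0.1, 0.329, 0.0, -0.001, -0.005, -0.406]
[0.12, 0.355, 0.0, -0.0, -0.005, -0.445]
```

Emit:
apply_moves(
  moves=[
    [-0.005,0.02,0,0,0,-0.02],
    [-0.005,0.055,0,0,0,-0.055],
    [0,0.09,0,0,0,-0.095],
    [0.005,0.12,0,0,0,-0.135],
    [0.015,0.15,0,0,0,-0.175],
    [0.025,0.185,0,0,0,-0.21],
    [0.035,0.215,0,0,0,-0.25],
    [0.05,0.245,0,0,0,-0.29],
    [0.065,0.275,0,0,0,-0.33],
    [0.08,0.3,0,0,0,-0.37],
    [0.1,0.33,0,0,0,-0.405],
    [0.12,0.355,0,0,0,-0.445],
  ],
)

```text
time_s: 4.7
tcp_pos: [0.6283, -0.026, 0.0762]
eef_rot: [180.0, -0.2, -143.3]
contact_force: [0.5, -1.4, -0.8]
gripper_width: 0.0008
```

```bash
python3 - <<'E'
from h import *
rows(arc(A,.108,np.arange(41,82,3.5),.074,-180))
for n in('top','scene'):
    p,d=imaging.capture(n);cv2.imwrite(f'pics/{n}2.png',p)
    crop(p,*((270,190,150,120) if n=='top' else (220,100,200,150)),4,f'pics/{n}2c.png')
E
```

```text
t 4.7 p [ 0.6283 -0.026   0.0762] [ 180.    -0.2 -143.3] F [ 0.5 -1.4 -0.8] j [ 15.  24. -16.   0. -51. -69.]
[0.008, 0.042, 0.011, 0.0, -0.003, -0.048]
[0.011, 0.075, 0.011, 0.0, -0.003, -0.086]
[0.017, 0.107, 0.011, 0.0, -0.003, -0.125]
[0.024, 0.139, 0.011, 0.0, -0.003, -0.164]
[0.034, 0.171, 0.011, 0.001, -0.003, -0.203]
[0.045, 0.202, 0.011, 0.001, -0.003, -0.242]
[0.058, 0.232, 0.011, 0.001, -0.003, -0.281]
[0.073, 0.262, 0.011, 0.001, -0.003, -0.32]
[0.09, 0.29, 0.011, 0.001, -0.003, -0.359]
[0.108, 0.317, 0.011, 0.001, -0.003, -0.398]
[0.128, 0.343, 0.011, 0.001, -0.003, -0.436]
[0.15, 0.368, 0.011, 0.001, -0.003, -0.475]
```

View pics/scene2c.png

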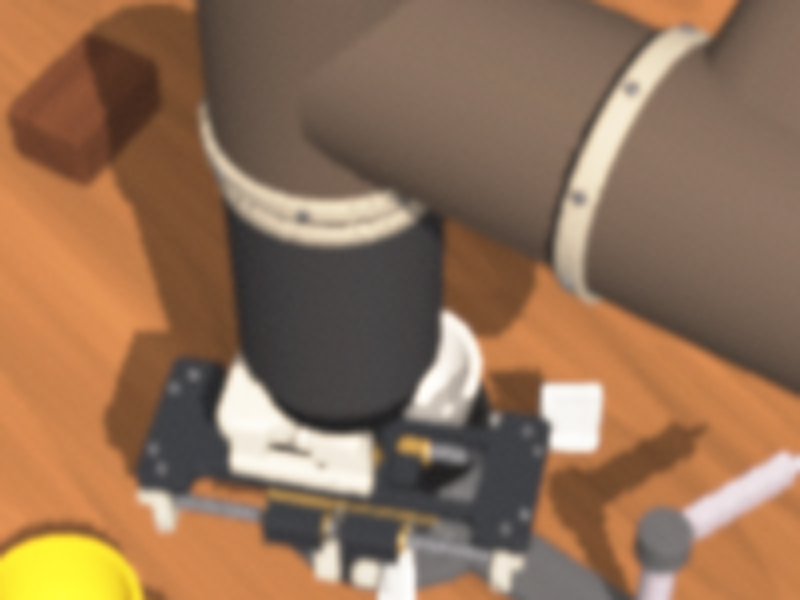

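View pics/top2c.png

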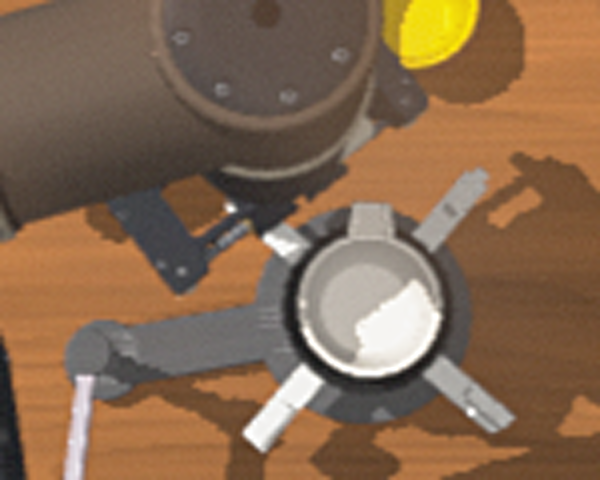

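Emit:
apply_moves(
  moves=[
    [0.01,0.04,0.005,0,0,-0.05],
    [0.01,0.075,0.01,0,0,-0.085],
    [0.015,0.105,0.01,0,0,-0.125],
    [0.025,0.14,0.01,0,0,-0.165],
    [0.035,0.17,0.01,0,0,-0.205],
    [0.045,0.2,0.01,0,0,-0.24],
    [0.06,0.23,0.01,0,0,-0.28],
    [0.075,0.26,0.01,0,0,-0.32],
    [0.09,0.29,0.01,0,0,-0.36],
    [0.11,0.315,0.01,0,0,-0.4],
    [0.13,0.345,0.01,0,0,-0.435],
    [0.15,0.37,0.01,0,0,-0.475],
  ],
)

```text
time_s: 6.3
tcp_pos: [0.5608, 0.0162, 0.0756]
eef_rot: [180.0, -0.1, -100.5]
contact_force: [1.7, -1.0, 0.4]
gripper_width: 0.0005
```

```bash
python3 - <<'E'
from h import *
rows(arc(A,.108,np.arange(83,106,2.75),.074,-180))
for n in('top',):
    p,d=imaging.capture(n);cv2.imwrite(f'pics/{n}3.png',p);np.save('top3.npy',d)
    crop(p,*((270,190,150,120) if n=='top' else (220,100,200,150)),5,f'pics/{n}3c.png')
E
```

```text
t 6.3 p [0.5608 0.0162 0.0756] [ 1.800e+02 -1.000e-01 -1.005e+02] F [ 1.7 -1.   0.4] j [ 22.  18. -25.   0. -47. -32.]
[0.007, 0.035, 0.008, 0.0, -0.001, -0.039]
[0.009, 0.061, 0.008, 0.001, -0.001, -0.069]
[0.013, 0.087, 0.008, 0.001, -0.001, -0.1]
[0.018, 0.112, 0.008, 0.001, -0.001, -0.131]
[0.023, 0.137, 0.008, 0.001, -0.001, -0.161]
[0.031, 0.162, 0.008, 0.001, -0.001, -0.192]
[0.039, 0.187, 0.008, 0.001, -0.001, -0.222]
[0.048, 0.211, 0.008, 0.001, -0.001, -0.253]
[0.059, 0.235, 0.008, 0.001, -0.001, -0.283]
```

View pics/top3c.png

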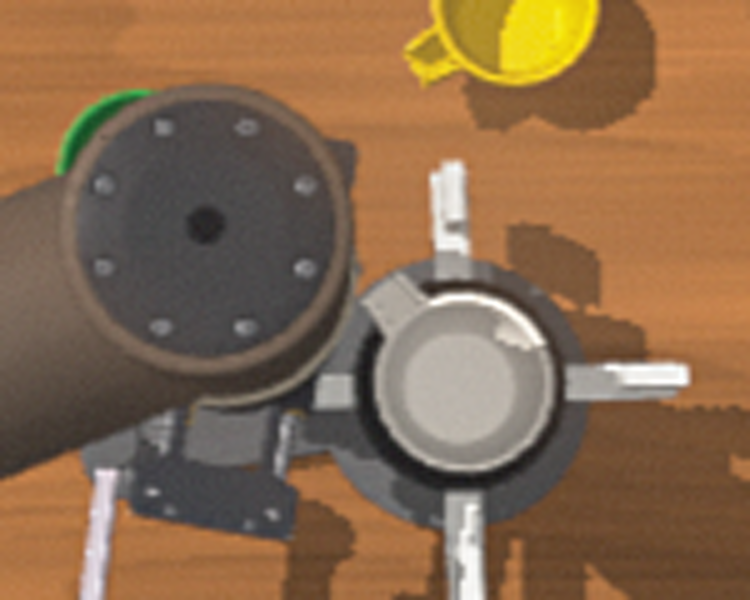

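```bash
cat >> h.py <<'E'
def wheel(p,d):
    P,hsv=measure(p,d);Z=P[...,2]
    w=(hsv[...,1]<60)&(hsv[...,2]>90)&(Z>.080)&(Z<.098);w[:,:290]=0;w[:,420:]=0;w[:200]=0;w[330:]=0
    n,l,st,c=cv2.connectedComponentsWithStats(w.astype(np.uint8))
    for i in range(1,n):
        q=onz('top',*c[i],.09)[:2]-A
        if st[i,4]>15 and .08<np.hypot(*q)<.12: print('paddle',st[i,4],np.degrees(np.arctan2(q[1],q[0])).round(1),np.hypot(*q).round(3))
    m=(hsv[...,1]<60)&(Z>.105)&(Z<.121)
    v,u=np.nonzero(m);Q=np.array([onz('top',a,b,.115)[:2] for a,b in zip(u,v)])-A
    k=(np.hypot(*Q.T)>.050)&(np.hypot(*Q.T)<.068);a=Q[k];t=a.mean(0)
    print('spout',len(a),np.degrees(np.arctan2(t[1],t[0])).round(1),'std',np.std(np.degrees(np.arctan2(a[:,1],a[:,0]))).round(1))
E
python3 - <<'E'
from h import *
wheel(cv2.imread('pics/top0.png'),np.load('top0.npy'))
wheel(cv2.imread('pics/top3.png'),np.load('top3.npy'))
q=onz('top',345.6,249.6,.115)[:2]-A;print(np.degrees(np.arctan2(q[1],q[0])))
E
```

```text
paddle 49 19.0 0.099
paddle 52 -71.1 0.099
paddle 50 108.9 0.099
paddle 53 -161.3 0.098
spout 53 -30.7 std 7.6
paddle 51 1.4 0.098
paddle 54 -88.5 0.098
paddle 56 -178.7 0.098
spout 53 42.0 std 7.6
45.443288340011506
```

Emit:
apply_moves(
  moves=[
    [0.005,0.035,0,0,0,-0.04],
    [0.01,0.06,0.005,0,0,-0.07],
    [0.015,0.085,0.01,0,0,-0.1],
    [0.02,0.11,0.01,0,0,-0.13],
    [0.025,0.135,0.01,0,0,-0.16],
    [0.03,0.16,0.01,0,0,-0.19],
    [0.04,0.185,0.01,0,0,-0.22],
    [0.05,0.21,0.01,0,0,-0.255],
    [0.06,0.235,0.01,0,0,-0.285],
  ],
)

```text
time_s: 7.48
tcp_pos: [0.5128, 0.0136, 0.0747]
eef_rot: [-179.9, -0.0, -74.6]
contact_force: [0.7, 0.5, -0.2]
gripper_width: 0.0003
```

```bash
python3 - <<'E'
from h import *
p,d=imaging.capture('top');cv2.imwrite(f'pics/top4.png',p);np.save('top4.npy',d)
crop(p,270,190,150,120,5,f'pics/top4c.png');wheel(p,d)
rows(arc(A,.108,np.arange(105,128.1,2.5),.074,-180))
E
```

```text
paddle 50 26.9 0.099
paddle 50 -63.4 0.098
paddle 54 -153.4 0.098
spout 28 61.1 std 4.9
t 7.525 p [0.5119 0.0133 0.0746] [-180.    -0.   -74.5] F [-0.3  0.4  0.7] j [ 24.  14. -31.   0. -45.  -8.]
[0.001, -0.003, 0.003, -0.0, -0.0, 0.005]
[0.002, 0.021, 0.003, -0.0, -0.0, -0.023]
[0.003, 0.044, 0.003, -0.0, -0.0, -0.05]
[0.005, 0.068, 0.003, -0.0, -0.0, -0.078]
[0.009, 0.091, 0.003, -0.0, -0.0, -0.106]
[0.013, 0.114, 0.003, -0.0, -0.0, -0.134]
[0.019, 0.137, 0.003, -0.0, -0.0, -0.162]
[0.025, 0.16, 0.003, -0.0, -0.0, -0.189]
[0.033, 0.182, 0.003, -0.0, -0.0, -0.217]
[0.041, 0.204, 0.003, -0.0, -0.0, -0.245]
```

View pics/top4c.png

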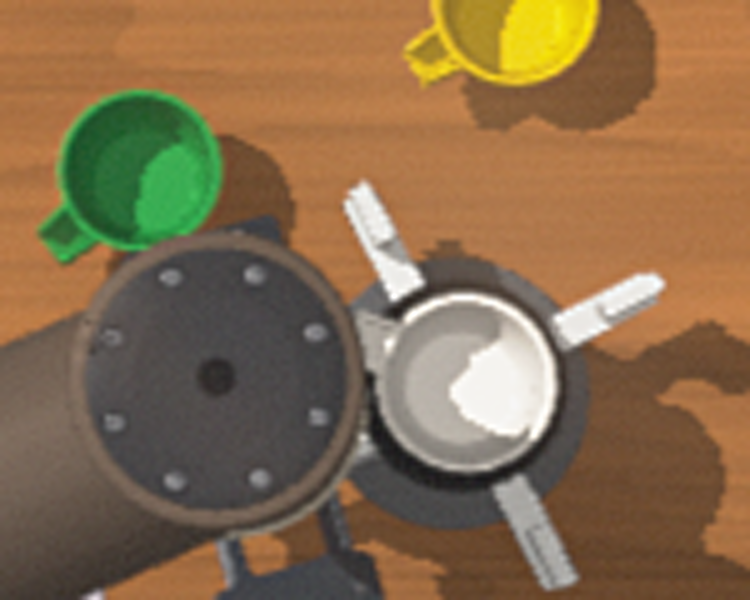

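Emit:
apply_moves(
  moves=[
    [0,0.02,0,0,0,-0.025],
    [0.005,0.045,0,0,0,-0.05],
    [0.005,0.07,0.005,0,0,-0.08],
    [0.01,0.09,0.005,0,0,-0.105],
    [0.015,0.115,0.005,0,0,-0.135],
    [0.02,0.135,0.005,0,0,-0.16],
    [0.025,0.16,0.005,0,0,-0.19],
    [0.035,0.18,0.005,0,0,-0.215],
    [0.04,0.205,0.005,0,0,-0.245],
  ],
)

```text
time_s: 8.65
tcp_pos: [0.4757, -0.0048, 0.0745]
eef_rot: [-179.9, -0.1, -52.5]
contact_force: [1.5, 0.4, -0.7]
gripper_width: 0.0005
```

```bash
python3 - <<'E'
from h import *
p,d=imaging.capture('top');cv2.imwrite(f'pics/top5.png',p);np.save('top5.npy',d)
crop(p,270,190,150,120,5,f'pics/top5c.png');wheel(p,d)
p,d=imaging.capture('scene');cv2.imwrite(f'pics/scene5.png',p)
crop(p,240,130,180,140,4,f'pics/scene5c.png')
rows(arc(A,.108,np.arange(128,141.1,1.5),.074,-180))
E
```

```text
paddle 49 -41.2 0.098
paddle 52 48.8 0.098
paddle 50 -131.3 0.098
spout 10 80.2 std 2.9
t 8.75 p [ 0.475  -0.0051  0.0743] [-179.9   -0.   -52.5] F [ 0.3 -0.   0.1] j [ 23.  11. -36.   0. -43.  14.]
[0.001, 0.006, 0.002, -0.001, -0.001, -0.006]
[0.001, 0.021, 0.002, -0.001, -0.001, -0.023]
[0.002, 0.035, 0.002, -0.001, -0.001, -0.039]
[0.003, 0.049, 0.002, -0.001, -0.001, -0.056]
[0.004, 0.063, 0.002, -0.001, -0.001, -0.073]
[0.006, 0.077, 0.002, -0.001, -0.001, -0.089]
[0.008, 0.091, 0.002, -0.001, -0.001, -0.106]
[0.011, 0.105, 0.002, -0.001, -0.001, -0.123]
[0.014, 0.119, 0.002, -0.001, -0.001, -0.139]
```

View pics/top5c.png

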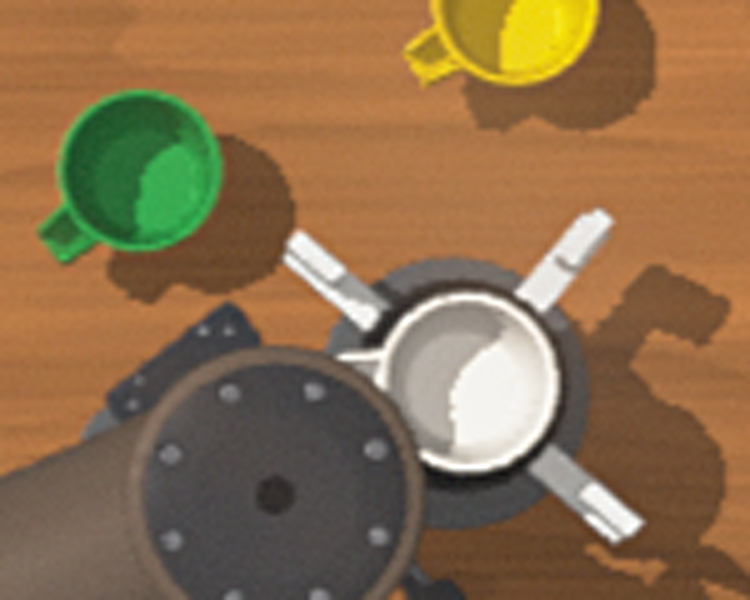

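View pics/scene5c.png

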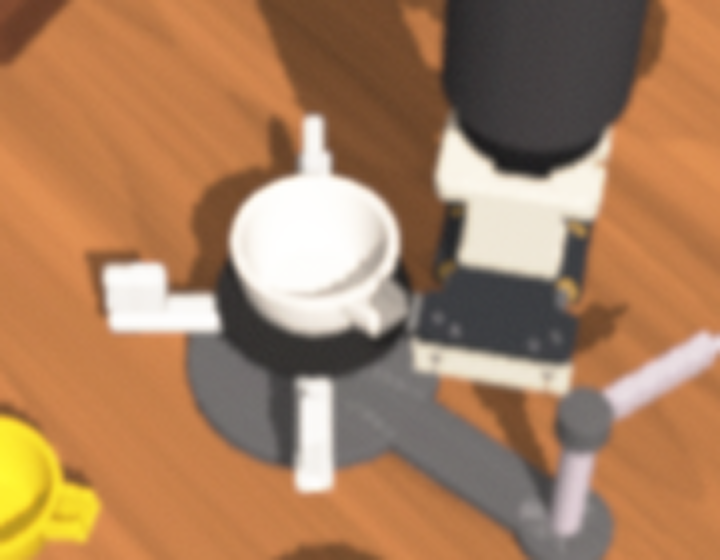

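Emit:
apply_moves(
  moves=[
    [0,0.015,0,0,0,-0.015],
    [0,0.03,0,0,0,-0.03],
    [0,0.045,0,0,0,-0.05],
    [0.005,0.06,0,0,0,-0.07],
    [0.005,0.075,0,0,0,-0.085],
    [0.01,0.09,0,0,0,-0.105],
    [0.01,0.1,0,0,0,-0.115],
    [0.01,0.1,0,0,0,-0.115],
  ],
)

```text
time_s: 9.75
tcp_pos: [0.4601, -0.0191, 0.0743]
eef_rot: [-179.9, -0.1, -42.2]
contact_force: [0.5, 0.4, -0.3]
gripper_width: 0.0005
```

Emit:
apply_moves(
  moves=[
    [0,-0.05,0,0,0,0],
    [0,-0.15,0,0,0,0],
    [0,-0.15,-0.2,0,0,0],
    [0,-0.2,-0.5,0,0,0],
    [0,-0.2,-0.7,0,0,0],
    [-0.2,-0.3,-0.8,0,0,0],
    [-0.3,-0.5,-0.8,0,0,0],
    [-0.3,-0.8,-0.8,0,0,0],
    [-0.3,-0.9,-0.8,0,0,0],
  ],
)

```text
time_s: 10.88
tcp_pos: [0.5382, 0.158, 0.2339]
eef_rot: [-180.0, -0.1, -42.1]
contact_force: [-0.3, -0.4, 0.1]
gripper_width: 0.0005
```

```bash
python3 - <<'E'
from h import *
p,d=imaging.capture('top');cv2.imwrite(f'pics/top6.png',p);np.save('top6.npy',d)
crop(p,270,190,150,120,5,f'pics/top6c.png');wheel(p,d)
p,d=imaging.capture('scene');cv2.imwrite(f'pics/scene6.png',p)
crop(p,260,150,180,140,4,f'pics/scene6c.png')
rows([])
E
```

```text
paddle 48 -29.8 0.099
paddle 51 59.9 0.099
paddle 53 -120.0 0.098
paddle 51 149.9 0.098
spout 55 99.7 std 7.4
t 10.975 p [0.5375 0.1568 0.2333] [180.   -0.  -42.1] F [-1.5 -1.  -0.6] j [ 36.   9. -13.   0. -67.  12.]
```

View pics/top6c.png

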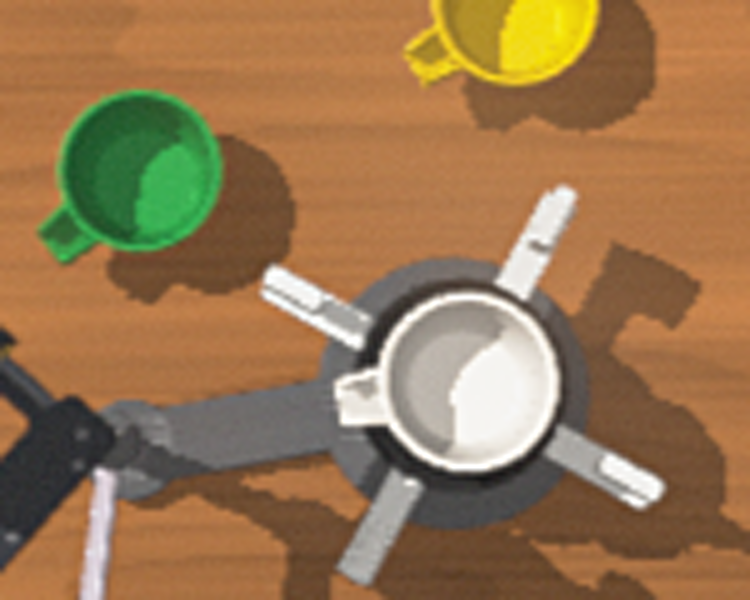

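View pics/scene6c.png

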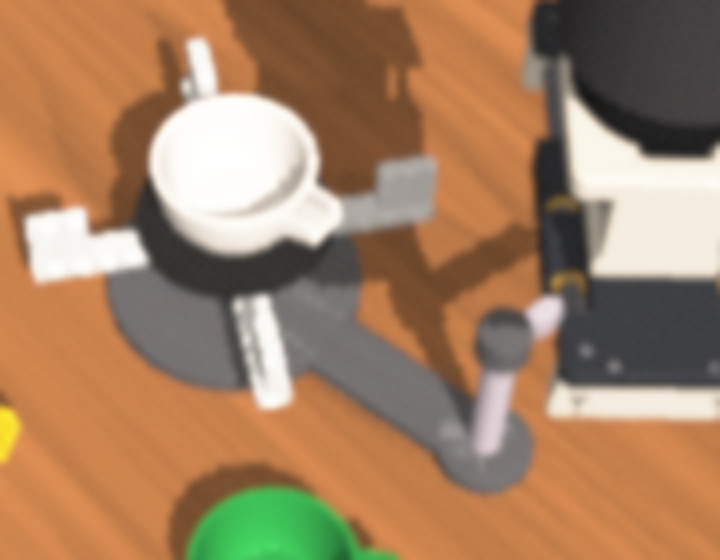

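```bash
python3 - <<'E'
from h import *
def a(n,u,v,z):
    q=onz(n,u,v,z);w=q[:2]-A;print(n,q.round(4),np.degrees(np.arctan2(w[1],w[0])).round(1),np.hypot(*w).round(3))
a('top',270+338/5-.4,190+401/5-.4,.114)
a('scene',260+327/4-.4,150+228/4-.4,.113)
# bowl rim
P,hsv=measure(cv2.imread('pics/top6.png'),np.load('top6.npy'));Z=P[...,2]
m=(hsv[...,1]<60)&(hsv[...,2]>120)&(Z>.111)&(Z<.123);m[:,:335]=0;m[:,390:]=0;m[:235]=0;m[295:]=0
v,u=np.nonzero(m);Q=np.array([onz('top',x,y,.117)[:2] for x,y in zip(u,v)])
Q2=Q[np.hypot(*(Q-A).T)<.05];M=np.c_[2*Q2,np.ones(len(Q2))];s=np.linalg.lstsq(M,(Q2**2).sum(1),rcond=None)[0];print('rim',s[:2])
# paddle pointer next: post at
post=A+.18*np.array([np.cos(np.radians(99.4)),np.sin(np.radians(99.4))]);print(post)
st=arc(post,.065,[135],.22,0);print(st)
rows([(*st[0][:2],.22,-42)])
E
```

```text
top [ 0.5302 -0.0283  0.114 ] 99.3 0.064
scene [ 0.5281 -0.0269  0.113 ] 101.0 0.065
rim [ 0.53906722 -0.09169314]
[0.51110133 0.08648299]
[(np.float64(0.46513938601938243), np.float64(0.13244492986638007), 0.22, 135)]
t 10.975 p [0.5375 0.1568 0.2333] [180.   -0.  -42.1] F [-1.5 -1.  -0.6] j [ 36.   9. -13.   0. -67.  12.]
[-0.187, 0.333, 0.067, 0.001, -0.0, -0.001]
```

```bash
python3 - <<'E'
from h import *
post=(.512,.0848)
rows(arc(post,.06,[140],.22,-270)+arc(post,.06,[140],.1,-270))
E
```

```text
t 10.975 p [0.5375 0.1568 0.2333] [180.   -0.  -42.1] F [-1.5 -1.  -0.6] j [ 36.   9. -13.   0. -67.  12.]
[-0.153, 0.364, 0.067, 0.0, -0.001, 0.977]
[-0.154, 0.363, 0.667, 0.0, -0.001, 0.977]
```

Emit:
apply_moves(
  moves=[
    [-0.02,0.04,0.01,0,0,0.11],
    [-0.04,0.08,0.02,0,0,0.22],
    [-0.06,0.12,0.03,0,0,0.33],
    [-0.08,0.16,0.04,0,0,0.44],
    [-0.1,0.22,0.05,0,0,0.55],
    [-0.12,0.27,0.06,0,0,0.66],
    [-0.14,0.32,0.06,0,0,0.77],
    [-0.155,0.365,0.06,0,0,0.88],
    [-0.155,0.365,0.06,0,0,0.98],
    [-0.155,0.365,0.06,0,0,0.98],
  ],
)

```text
time_s: 12.22
tcp_pos: [0.4652, 0.123, 0.2215]
eef_rot: [-180.0, -0.0, -130.3]
contact_force: [-0.9, 0.2, -0.6]
gripper_width: 0.0003
```

```bash
python3 - <<'E'
from h import *
post=(.512,.0848)
rows(arc(post,.06,[140],.1,-270))
p,d=imaging.capture('scene');cv2.imwrite(f'pics/scene7.png',p)
crop(p,300,130,200,150,4,f'pics/scene7c.png')
E
```

```text
t 12.225 p [0.4652 0.123  0.2215] [-180.    -0.  -130.3] F [-0.9  0.2 -0.6] j [ 38.   2. -23.   0. -64. -79.]
[-0.004, -0.002, 0.608, -0.0, -0.0, -0.003]
```

View pics/scene7c.png

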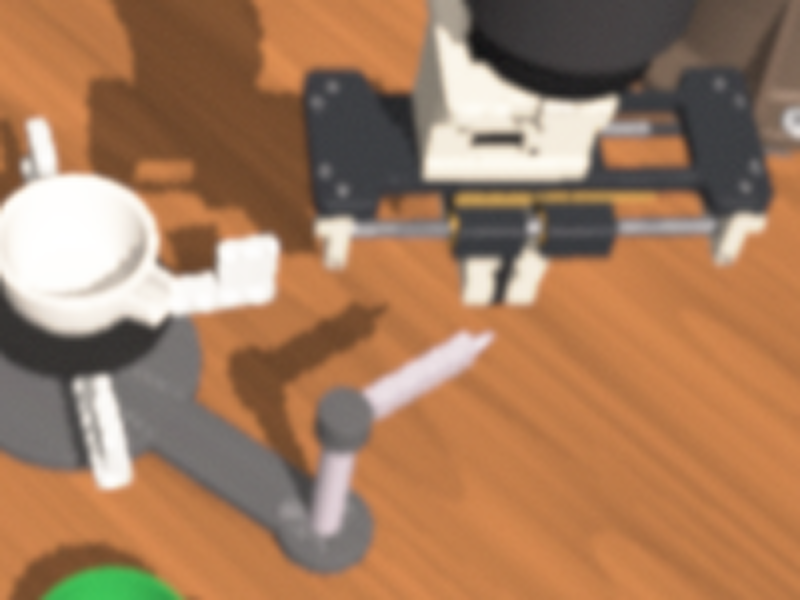

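Emit:
apply_moves(
  moves=[
    [0,0,0.15,0,0,0],
    [0,0,0.3,0,0,0],
    [0,0,0.45,0,0,0],
    [0,0,0.52,0,0,0],
    [0,0,0.58,0,0,0],
    [0,0,0.61,0,0,0],
    [0,0,0.61,0,0,0],
  ],
)

```text
time_s: 13.15
tcp_pos: [0.4655, 0.123, 0.0996]
eef_rot: [-180.0, -0.0, -130.1]
contact_force: [0.3, 0.4, 1.1]
gripper_width: 0.0005
```

```bash
python3 - <<'E'
from h import *
post=(.512,.0848)
rows(arc(post,.06,np.arange(144,189,4),.1,-270))
p,d=imaging.capture('scene');cv2.imwrite(f'pics/scene8.png',p)
crop(p,300,130,200,150,4,f'pics/scene8c.png')
E
```

```text
t 13.15 p [0.4655 0.123  0.0996] [-180.    -0.  -130.1] F [0.3 0.4 1.1] j [ 38.  10. -33.   0. -47. -78.]
[0.018, -0.002, -0.002, -0.001, -0.0, -0.046]
[0.039, -0.004, -0.002, -0.0, -0.0, -0.09]
[0.059, -0.008, -0.002, -0.0, -0.0, -0.135]
[0.08, -0.013, -0.002, -0.0, -0.0, -0.179]
[0.1, -0.019, -0.002, -0.0, -0.0, -0.223]
[0.119, -0.027, -0.002, -0.0, -0.001, -0.268]
[0.138, -0.036, -0.002, -0.0, -0.001, -0.312]
[0.156, -0.047, -0.002, -0.0, -0.001, -0.357]
[0.173, -0.059, -0.002, -0.0, -0.001, -0.401]
[0.19, -0.072, -0.002, -0.0, -0.001, -0.446]
[0.205, -0.086, -0.002, -0.0, -0.001, -0.49]
[0.22, -0.101, -0.002, -0.0, -0.001, -0.535]
```

View pics/scene8c.png

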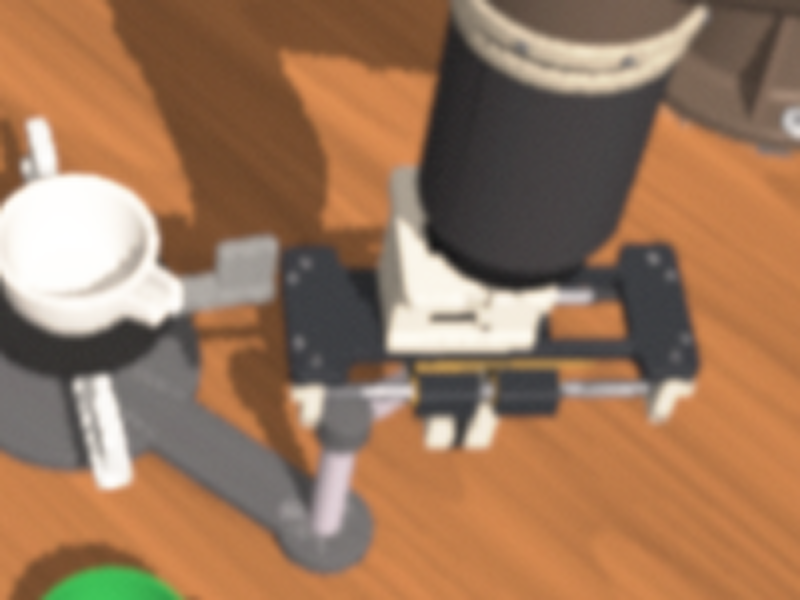

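```bash
python3 - <<'E'
from h import *
s=status.get_state();p0=np.array(s['tcp_pos']);R=Ro.from_euler('xyz',s['eef_rot'],degrees=True)
for nm,u,v in(('L prong',376,236),('R prong',463,235),('fingertip',417,241.5)):
    for z in (.10,.12,.14,.16,.18):
        print(nm,z,R.inv().apply(onz('scene',u,v,z)-p0).round(3))
E
```

```text
L prong 0.1 [ 0.007 -0.074 -0.   ]
L prong 0.12 [-0.007 -0.077 -0.02 ]
L prong 0.14 [-0.02 -0.08 -0.04]
L prong 0.16 [-0.033 -0.083 -0.06 ]
L prong 0.18 [-0.047 -0.086 -0.08 ]
R prong 0.1 [ 0.006  0.108 -0.   ]
R prong 0.12 [-0.007  0.101 -0.02 ]
R prong 0.14 [-0.02   0.094 -0.04 ]
R prong 0.16 [-0.034  0.087 -0.06 ]
R prong 0.18 [-0.047  0.08  -0.08 ]
fingertip 0.1 [-0.008  0.01  -0.   ]
fingertip 0.12 [-0.021  0.005 -0.02 ]
fingertip 0.14 [-0.034  0.    -0.04 ]
fingertip 0.16 [-0.047 -0.005 -0.06 ]
fingertip 0.18 [-0.061 -0.009 -0.08 ]
```

Emit:
apply_moves(
  moves=[
    [0.02,0,0,0,0,-0.045],
    [0.04,-0.005,0,0,0,-0.09],
    [0.06,-0.01,0,0,0,-0.135],
    [0.08,-0.015,0,0,0,-0.18],
    [0.1,-0.02,0,0,0,-0.225],
    [0.12,-0.025,0,0,0,-0.27],
    [0.14,-0.035,0,0,0,-0.31],
    [0.155,-0.045,0,0,0,-0.355],
    [0.175,-0.06,0,0,0,-0.4],
    [0.19,-0.07,0,0,0,-0.445],
    [0.205,-0.085,0,0,0,-0.49],
    [0.22,-0.1,0,0,0,-0.535],
  ],
)

```text
time_s: 14.7
tcp_pos: [0.4534, 0.0772, 0.1009]
eef_rot: [-179.8, 0.0, -81.8]
contact_force: [-1.1, 2.5, 0.4]
gripper_width: 0.0005
```

```bash
python3 - <<'E'
from h import *
post=(.512,.0848)
rows(arc(post,.06,np.arange(190,235,4),.1,-270))
p,d=imaging.capture('scene');cv2.imwrite(f'pics/scene9.png',p)
crop(p,300,130,200,150,4,f'pics/scene9c.png')
E
```

```text
t 14.7 p [0.4534 0.0772 0.1009] [-179.8    0.   -81.8] F [-1.1  2.5  0.4] j [ 34.   7. -36.   0. -47. -26.]
[0.014, 0.004, 0.004, -0.002, 0.0, -0.02]
[0.035, 0.003, 0.004, -0.002, 0.0, -0.064]
[0.055, 0.0, 0.004, -0.002, 0.0, -0.109]
[0.076, -0.004, 0.004, -0.002, 0.0, -0.153]
[0.096, -0.01, 0.004, -0.002, -0.0, -0.198]
[0.116, -0.017, 0.004, -0.002, -0.0, -0.242]
[0.135, -0.025, 0.004, -0.002, -0.0, -0.287]
[0.153, -0.035, 0.004, -0.002, -0.0, -0.331]
[0.171, -0.046, 0.004, -0.002, -0.0, -0.376]
[0.188, -0.058, 0.004, -0.002, -0.0, -0.42]
[0.204, -0.072, 0.004, -0.002, -0.0, -0.464]
[0.219, -0.086, 0.005, -0.002, -0.0, -0.509]
```

View pics/scene9c.png

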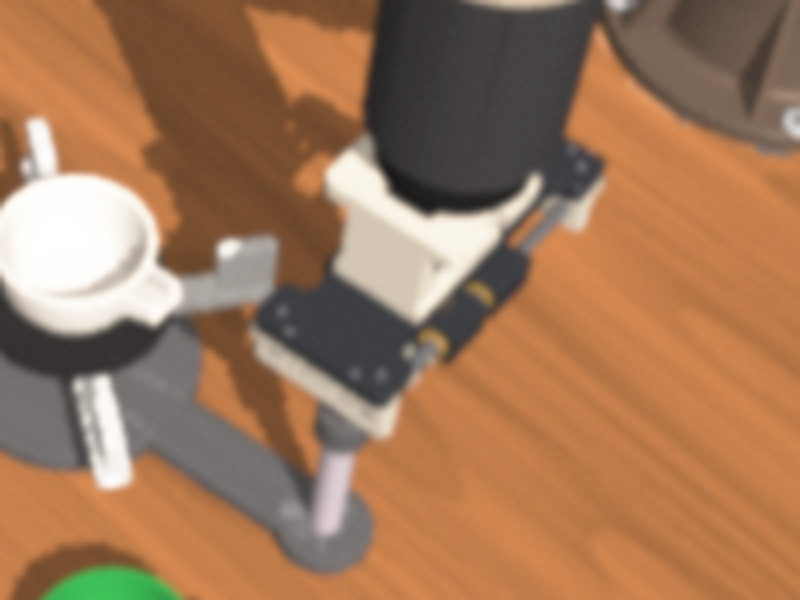

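Emit:
apply_moves(
  moves=[
    [0.015,0.005,0.005,0,0,-0.02],
    [0.035,0.005,0.005,0,0,-0.065],
    [0.055,0,0.005,0,0,-0.11],
    [0.075,-0.005,0.005,0,0,-0.155],
    [0.095,-0.01,0.005,0,0,-0.2],
    [0.115,-0.015,0.005,0,0,-0.24],
    [0.135,-0.025,0.005,0,0,-0.285],
    [0.155,-0.035,0.005,0,0,-0.33],
    [0.17,-0.045,0.005,0,0,-0.375],
    [0.19,-0.06,0.005,0,0,-0.42],
    [0.205,-0.07,0.005,0,0,-0.465],
    [0.22,-0.085,0.005,0,0,-0.51],
  ],
)

```text
time_s: 16.25
tcp_pos: [0.4767, 0.0361, 0.1004]
eef_rot: [-179.8, -0.1, -35.6]
contact_force: [-1.6, 2.1, 0.2]
gripper_width: 0.0002
```

```bash
python3 - <<'E'
from h import *
post=(.512,.0848)
rows(arc(post,.06,np.arange(236,270,3),.1,-270))
p,d=imaging.capture('scene');cv2.imwrite(f'pics/scene10.png',p)
crop(p,280,130,200,150,4,f'pics/scene10c.png')
E
```

```text
t 16.25 p [0.4767 0.0361 0.1004] [-1.798e+02 -1.000e-01 -3.560e+01] F [-1.6  2.1  0.2] j [ 28.   9. -34.   0. -47.  26.]
[0.01, -0.001, 0.002, -0.002, -0.001, -0.018]
[0.026, -0.002, 0.002, -0.002, -0.001, -0.052]
[0.041, -0.003, 0.002, -0.002, -0.001, -0.085]
[0.057, -0.006, 0.002, -0.002, -0.001, -0.118]
[0.072, -0.009, 0.002, -0.002, -0.001, -0.152]
[0.087, -0.013, 0.002, -0.002, -0.001, -0.185]
[0.102, -0.018, 0.002, -0.002, -0.001, -0.218]
[0.117, -0.024, 0.002, -0.002, -0.002, -0.252]
[0.131, -0.03, 0.002, -0.002, -0.002, -0.285]
[0.145, -0.037, 0.002, -0.001, -0.002, -0.318]
[0.159, -0.045, 0.003, -0.001, -0.002, -0.352]
[0.172, -0.054, 0.003, -0.001, -0.002, -0.385]
```

View pics/scene10c.png

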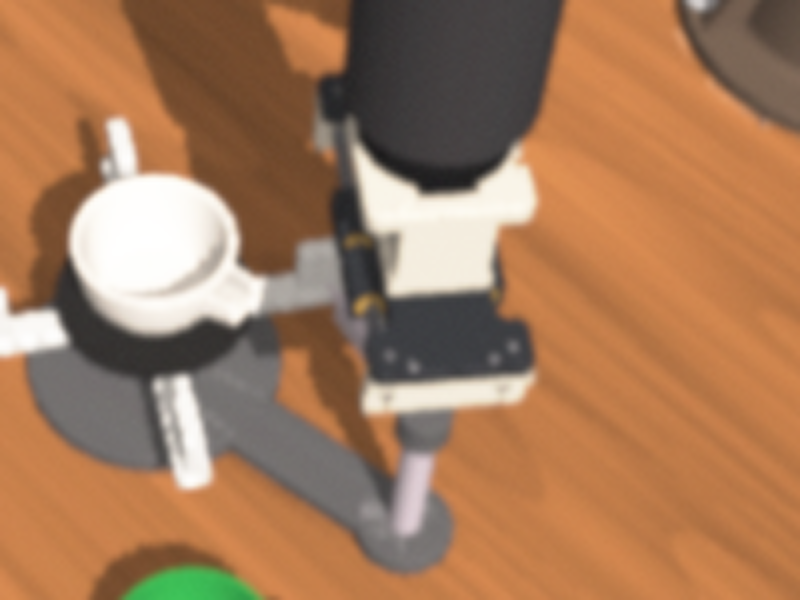

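Emit:
apply_moves(
  moves=[
    [0.01,0,0,0,0,-0.02],
    [0.025,0,0,0,0,-0.05],
    [0.04,-0.005,0,0,0,-0.085],
    [0.055,-0.005,0,0,0,-0.12],
    [0.07,-0.01,0,0,0,-0.15],
    [0.085,-0.015,0,0,0,-0.185],
    [0.1,-0.02,0,0,0,-0.22],
    [0.115,-0.025,0,0,0,-0.25],
    [0.13,-0.03,0,0,0,-0.285],
  ],
)

```text
time_s: 17.42
tcp_pos: [0.5003, 0.0256, 0.1004]
eef_rot: [-179.9, -0.0, -9.8]
contact_force: [-8.9, 2.8, 4.7]
gripper_width: 0.0006
```

```bash
python3 - <<'E'
from h import *
post=(.512,.0848)
rows(arc(post,.06,np.arange(260,271,1),.1,-270))
p,d=imaging.capture('scene');cv2.imwrite(f'pics/scene11.png',p)
crop(p,280,130,200,150,4,f'pics/scene11c.png')
E
```

```text
t 17.425 p [0.5003 0.0256 0.1004] [-179.9   -0.    -9.8] F [-8.9  2.8  4.7] j [ 25.  11. -31.  -0. -48.  55.]
[0.006, -0.002, 0.002, -0.001, -0.0, 0.002]
[0.011, -0.002, 0.002, -0.001, -0.0, -0.009]
[0.016, -0.002, 0.002, -0.001, -0.0, -0.021]
[0.022, -0.002, 0.002, -0.001, -0.0, -0.032]
[0.027, -0.002, 0.002, -0.001, -0.0, -0.043]
[0.032, -0.003, 0.002, -0.001, -0.0, -0.054]
[0.037, -0.003, 0.002, -0.001, -0.0, -0.065]
[0.043, -0.004, 0.002, -0.001, -0.0, -0.076]
[0.048, -0.004, 0.002, -0.001, -0.0, -0.087]
[0.053, -0.005, 0.002, -0.001, -0.0, -0.098]
[0.058, -0.006, 0.002, -0.001, -0.0, -0.109]
```

View pics/scene11c.png

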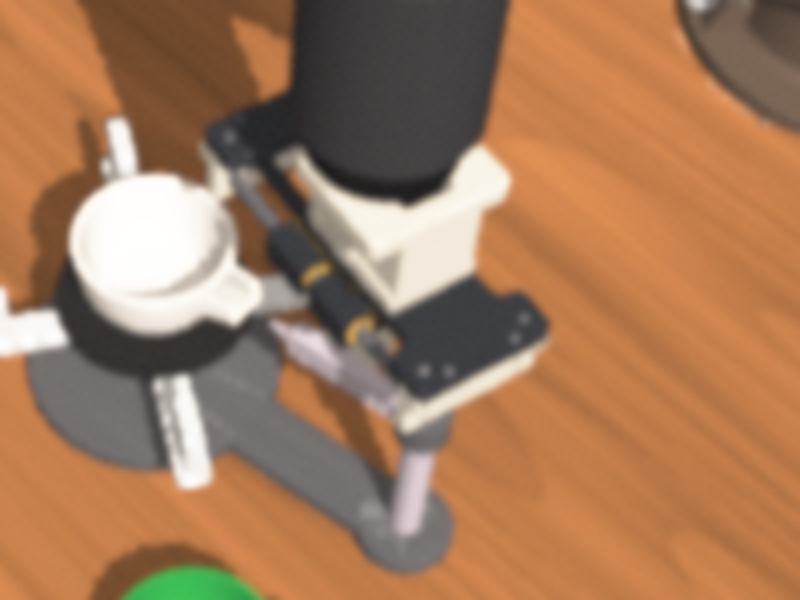

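Emit:
apply_moves(
  moves=[
    [0.006,0,0,0,0,0],
    [0.012,0,0,0,0,0],
    [0.012,0,0,0,0,0],
  ],
)

```text
time_s: 17.85
tcp_pos: [0.5003, 0.0249, 0.1001]
eef_rot: [180.0, 0.2, -9.8]
contact_force: [-7.5, 3.7, 2.7]
gripper_width: 0.0008
```

Emit:
apply_moves(
  moves=[
    [-0.1,0,0,0,0,0],
    [-0.2,0,0,0,0,0],
    [-0.2,0,-0.2,0,0,0],
    [-0.2,0,-0.45,0,0,0],
    [-0.2,0,-0.7,0,0,0],
    [-0.2,0.3,-0.7,0,0,0],
    [-0.2,0.6,-0.7,0,0,0],
    [-0.2,0.9,-0.7,0,0,0],
    [-0.2,0.9,-0.7,0,0,0],
  ],
)

```text
time_s: 18.98
tcp_pos: [0.4295, -0.1489, 0.2408]
eef_rot: [180.0, 0.2, -10.3]
contact_force: [-0.4, 0.1, -0.0]
gripper_width: 0.0005
```

```bash
python3 - <<'E'
from h import *
rows([])
E
```

```text
t 18.975 p [ 0.4295 -0.1489  0.2408] [180.    0.2 -10.3] F [-0.4  0.1 -0. ] j [  6.  -1. -24.  -0. -67.  74.]
```

Emit:
apply_moves(
  moves=[
    [-0.1,0.3,-0.1,0,0,0],
    [-0.1,0.6,-0.1,0,0,0],
    [-0.1,0.9,-0.1,0,0,0],
    [-0.1,0.9,-0.1,0,0,0],
  ],
)

```text
time_s: 19.48
tcp_pos: [0.3769, -0.3252, 0.2609]
eef_rot: [179.9, 0.2, -10.6]
contact_force: [-0.1, 0.2, -1.2]
gripper_width: 0.0009
```

```bash
python3 - <<'E'
from h import *
rows([])
p,d=imaging.capture('top');cv2.imwrite(f'pics/top12.png',p);np.save('top12.npy',d)
crop(p,270,190,150,120,5,f'pics/top12c.png');wheel(p,d)
p,d=imaging.capture('scene');cv2.imwrite(f'pics/scene12.png',p)
crop(p,260,150,180,140,4,f'pics/scene12c.png')
E
```

```text
t 19.475 p [ 0.3769 -0.3252  0.2609] [179.9   0.2 -10.6] F [-0.1  0.2 -1.2] j [-18.   2. -18.   0. -70.  97.]
paddle 48 -29.9 0.099
paddle 53 60.1 0.099
paddle 51 149.9 0.098
spout 51 100.1 std 7.6
```

View pics/top12c.png

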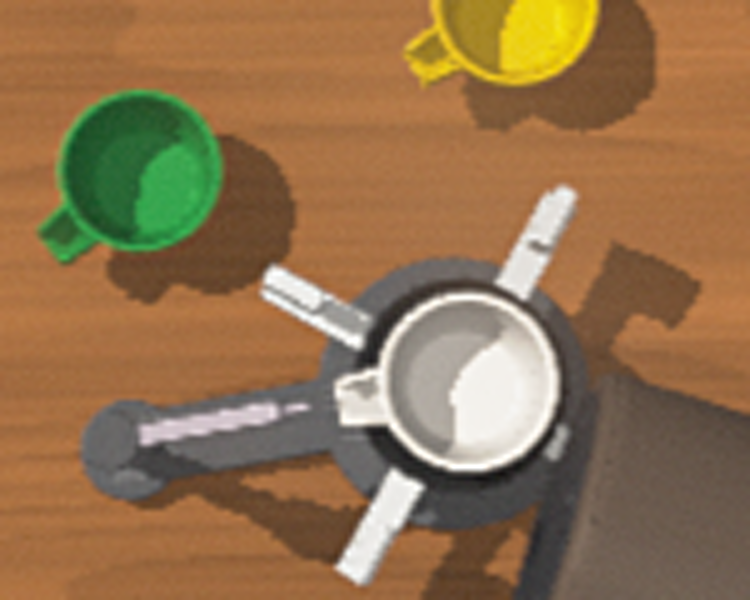

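View pics/scene12c.png

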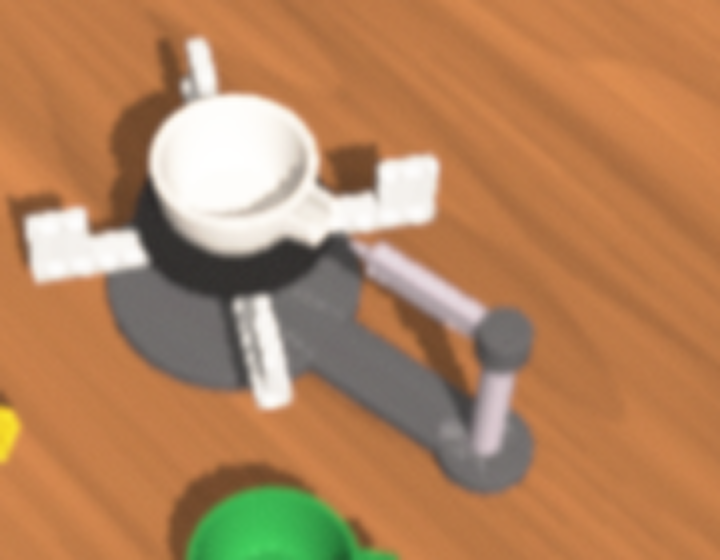

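```bash
python3 - <<'E'
from h import *
f=lambda u,v,z:onz('top',270+u/5-.4,190+v/5-.4,z)[:2]
hub=f(113,437,.124);tip=f(308,406,.113);b=f(145,433,.122);e=f(276,411,.122);lip=f(338,400,.114)
ang=lambda w:np.degrees(np.arctan2(w[1],w[0])).round(1)
print('tip',tip,'from axis',ang(tip-A),np.hypot(*(tip-A)),'bar dir',ang(b-e),'hub',hub,ang(hub-A),'hub-tip',ang(hub-tip),'lip',ang(lip-A),np.hypot(*(lip-A)))
for k in(0,12):
    p=cv2.imread(f'pics/scene{k}.png')
    print(k)
d=cv2.absdiff(cv2.imread('pics/scene0.png'),cv2.imread('pics/scene12.png'))
for nm,(x,y,w,h) in dict(jar=(180,140,40,50),wood=(215,100,55,50),white=(410,380,65,70)).items(): print(nm,d[y:y+h,x:x+w].mean().round(2))
E
```

```text
tip [ 0.52792323 -0.01319941] from axis 99.2 0.07890929150021621 bar dir 99.0 hub [0.51273175 0.08394361] 99.0 hub-tip 98.9 lip 98.8 0.06355712414378384
0
12
jar 0.83
wood 0.85
white 0.72
```

```bash
python3 - <<'E'
from plant import r
print(r.close_job())
E
```

```text
the job is handed in; nothing more can be done
None
```

The job is handed in at about 19.6 s of the 72 s limit. The spout points at the gauge post and the pointer is home. I turned the table about 131° counter-clockwise by pushing one paddle with the closed fingers. Then I swept the pointer round from where it was parked until it stopped moving under about 8 N, and backed the arm well clear.

**Final checks:**
- **Spout:** it bears 98.8–100.1° from the turntable axis in the top view, and the post bears 99.0°. That is within about 1.3 mm sideways, against the 8 mm limit.
- **Pointer:** the bar bears 99.0° and the tip is 79 mm from the axis, where home is 80 mm. That puts it on its stop to within about 0.5°, against the 3.4° allowed.
- **Bowl:** the rim fitted after the turn was about 1.5 mm from the middle. The bowl looks unmoved since, but I did not fit the rim again after pushing the pointer.
- **Turntable:** the paddle angles were the same (within 0.2°) before and after the pointer push.
- **Jars and block:** none shows any change between the first and last scene pictures.

**Disagreements:** the scene camera read the post and spout about 2° further round than the top camera did. Both read shifted by about the same amount, so the two cameras agree on the alignment.

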